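Centre the wobbly sensor on the scale pan and weigh it

ROBOT

A 6-joint arm with a two-finger parallel gripper is mounted at the origin on the work surface. World frame = base frame: x ahead of the robot, y to its left, z up, the work surface at z = 0. Lengths are in m, angles in degrees, forces in N, time in s.
With the tool pointing down it reaches from about 0.3 to 0.75 m from the base axis. Payload 8.5 kg.
Tool frame: the origin (TCP) lies on the mounting face of the last link; the fingertips stand 173 mm ahead of it and the grasp point (between the pads) lies 155 mm ahead of it (env.tips_ahead is the distance from the TCP to the fingertips, in m); x points along the fingers, z is the direction in which the jaws open and shut, and the axes are right-handed (so a half turn about x gives the same grasp; the last joint's range is limited). The gripper opens to 85 mm and grips with 20 to 120 N. Pads are 22 mm wide; open, the fingers measure 114 mm over their backs; the gripper's body (76 mm by 85 mm) begins 54 mm behind the grasp point. The pads swing forward as they close: fully open they stand 13 mm farther back than shut.
Start: joints at [59.857, 21.807, 74.336, -0, 83.858, -12.336], TCP at [0.168, 0.524, 0.405] pointing down, gripper open.
Joint ranges: [-178.18, 178.18], [-50.72, 133.34], [12.68, 142.11], [-81.47, 261.47], [9.98, 163.14], [-165.26, 165.26]. Speed limits (degrees/s): [136.94, 136.94, 180, 180, 180, 180].

INTERFACE

Orientations are given as a 3x3 rotation matrix whose columns are the frame's x, y, z axes.
In Python, from rig import env, optics gives the robot as it stands.
- The arm moves only by the shell command python3 -m inch 'ROWS' [FORCE]. ROWS is JSON, a list of rows, each a list of 3 entries, a list of its own where there are three numbers: the closure, from -1 (fully open) to 1 (shut), then the shift along the tool's x, y, z in units of 30 mm (1.0 is 30 mm), then the turn about the tool's x in units of 5 degrees (1.0 is 5 degrees). In form: [[hand, [x, y, z], yaw], ...]. A call has exactly 8 rows; each row shifts and turns the commanded pose from where the row before left it, along the tool's axes as they then stand; what a row does not reach is not made up. A row lasts 1/12 s, in which the tool goes at most 41.7 mm and 7.16 degrees, less where a joint would pass 70% of its speed; a pose out of reach is approached as far as the arm can. A call is refused whole if a number of a shift passes 1 or a number of a turn 1, either way. A call with a gripper value outside its range is refused whole. The fingers move at their own pace and stop on an object; FORCE is the grip in N (left out, the last holds). Time passes only in rows, so rows that do not move let the fingers close, or fill a call up. It gives the time, the measured TCP pose, the force and the opening at its end, in the units of the state.
- env.observe(): the state, without advancing time (a new reading comes with each control period).
- optics.get_image(name): name is "scene" or "top" or "wrist"; returns the picture (400x640x3 uint8, red, green, blue); there is no depth.
- optics.camera_params(name): a dict with "fx", "fy", "cx", "cy" (pixels), "xyz" and "rotation" of the camera in the world. Camera axes: x right, y down, z forward; pixel columns grow to the right and rows downward; lengths in m; the calibration is good to about 2 mm. A picture is of the moment at which its call begins: read the wrist's pose just before it. camera_params takes no time and is no camera call; for the wrist camera it gives the pose at the moment of the call.
- env.close_job(): hands the job in, once; it reports no verdict.
The state is a dict: "time_s": time; "q": joint angles; "qvel": joint speeds; "joint_efforts": joint torques, N m; "position": TCP position; "tool_rot": TCP orientation; "ft_force": force on the tool from outside, world axes, zero at the start; "wrist_torque": the same for the moment, N m; "grip_width": finger opening in m.
Only numpy, scipy, OpenCV 4.12 (cv2) and the standard library are available. Lean on these libraries where they do the work, as an engineer would, in place of code of your own. Each camera call takes 0.05 s, during which the arm holds its last target.

TASK

The flanged sensor standing on the scale's round pan is off-centre: with light taps or nudges of the closed fingers, low down at its flange, move it until the flange stands wholly inside the ring marked around the middle of the pan. Do not grip or lift it and do not topple it or knock it off the pan. Once it stands there untouched, press the scale's round weigh key fully down and let it go, leaving the sensor centred and all the other things where they are.

Things in the scene. Friction and masses are not known exactly. Their poses are not given: they have to be found in the camera images.
- sensor: Loose upright steel sensor to be centred, standing on the scale's pan; 76 mm tall, top-heavy, 175 to 350 g. Origin: centre of its underside, z up. From below: raised face 21 mm across, 2 mm high, on which alone it stands (so it wobbles); round flange 34 mm across, from 2 to 11 mm up; neck 18 mm across up to 40 mm; round head 28 mm across, 40 to 70 mm up; black cap 16 mm across on top.
- sensor_flange (a point): Centre of that sensor's flange, 6.5 mm above its underside. Pushed here, less than about 11 mm above the pan, the sensor slides without tipping at 1 to 3 N and stops when no longer pushed; pushed more than 15 to 20 mm above the pan it rocks, and pushed at the head it topples.
- pan_mid (a point): Centre of the top of the scale's round steel pan, 55 mm above the table: a flat rigid disc 90 mm across, no rim. A dark ring is marked around this point, inside diameter 48 mm (a 34 mm flange inside it is at most 7 mm off-centre). The scale is fixed; its grey housing, top 33 mm above the table, spreads under and around the pan.
- weigh_key_top (a point): Centre of the top of the weigh key, a round white push button 28 mm across on the scale's housing, on the robot's side of the pan and about 145 mm from the pan's centre; its top is 55 mm above the table. It goes straight down.
- weigh_key (a joint): Travel of the weigh key in m: 0 released, 0.006 fully down; a spring resists with 1.5 N at the start and 5 N fully down and returns it.
- scale: The scale, fixed: a grey housing 250 by 260 by 33 mm. Origin on the table under the housing's centre; x points from the key side to the pan side; the pan's centre is at x = +40 mm, the key at x = -85, y = -75 mm in its frame.
- spare_sensor: Bystander: a second sensor of the same shape, standing on the table beside the scale. Leave it. Origin: centre of its underside.
- test_weight: Bystander: brass cylinder 24 mm across, 22 mm high, standing on the scale's housing at a far corner, about 120 mm from the pan's centre, its top level with the pan. Origin: centre of its underside.
- fitting: Bystander: stepped round brass fitting, 32 mm across and 36 mm high, on the table beside the scale. Origin: centre of its underside.
- carton: Bystander: cardboard box 60 by 85 by 45 mm on the table beside the scale. Origin: centre of its underside.
- screwdriver: Bystander: screwdriver 200 mm long with a black handle, lying beyond the scale. Origin: under its middle.
- gasket: Bystander: flat black rubber ring, 48 mm across and 6 mm thick, on the table beside the scale. Origin: centre of its underside.
- solenoid: Bystander: dark steel cylinder 36 mm across and 50 mm long, lying on the table beside the scale. Origin: under its middle.

How it is judged (in metres and radians):
On the way, in this order (a step that is already met when the one before it is completed fails the run):
1. the sensor stands upright, still and untouched with its flange inside the pan's ring (within 7 mm of the middle) (horizontal distance between sensor and pan_mid below 0.007 m and angle between sensor's own z axis and vertical below 0.06 rad and z of sensor in the frame of pan_mid between -0.003 and 0.003 m and linear speed of sensor below 0.01 m/s and angular speed of sensor below 0.2 rad/s and contact force between the fingers and sensor below 0.05 N), for 0.3 s.
2. the weigh key is pressed down (at least 4 mm of its 6 mm) (value of joint weigh_key above 0.004 m and horizontal distance between sensor and pan_mid below 0.007 m and angle between sensor's own z axis and vertical below 0.06 rad and contact force between the fingers and sensor below 0.05 N), for 0.04 s.
At the end, for the whole second after the job is handed in: The sensor stands upright (within 0.06 rad) and at rest on the pan, its axis within 7 mm of the pan's centre; the weigh key has been pressed and is up again; the other things are within 20 mm of where they stood (horizontal distance between sensor and pan_mid below 0.007 m and angle between sensor's own z axis and vertical below 0.06 rad and z of sensor in the frame of pan_mid between -0.003 and 0.003 m and linear speed of sensor below 0.01 m/s and angular speed of sensor below 0.2 rad/s and value of joint weigh_key below 0.002 m and distance of each of spare_sensor, test_weight, fitting, carton, screwdriver, gasket, solenoid from where it was at the start of the episode below 0.02 m); the robot touches nothing.
It fails at once if the sensor is toppled, tipped far over (more than 0.4 rad) or knocked off the pan (angle between sensor's own z axis and vertical above 0.4 rad or z of sensor in the frame of pan_mid below -0.008 m).
It fails at once if the sensor is lifted (its underside more than 12 mm above the pan) (z of sensor in the frame of pan_mid above 0.012 m).
It fails at once if the sensor is gripped or hit hard (more than 12 N from the robot) (contact force between any of the fingers, the arm and sensor above 12 N).
It fails at once if the weigh key is pressed while the sensor is outside the ring (value of joint weigh_key above 0.003 m and horizontal distance between sensor and pan_mid above 0.007 m).
It fails at once if one of the other things is pushed away (more than 20 mm) (distance of any of spare_sensor, test_weight, fitting, carton, screwdriver, gasket, solenoid from where it was at the start of the episode above 0.02 m).
It also fails if it takes over 48 s, if anything falls off the work surface, if the arm or the gripper's body presses on something with over 40 N, if the wrist force passes 120 N, or if a joint passes its speed limit or range.

## Working session

There is one attempt and no reset: what is moved stays moved. The work goes in short steps, Python scripts to look and compute and a shell command to move; the robot and the scene stay as the last step left them, time stands still between calls to the robot, and variables do not carry over. Pictures are saved under pics/ and viewed, and the job is handed in when it is done.

```bash
ls; mkdir -p pics
cat > h.py <<'E'
import numpy as np,cv2
from rig import env,optics
def snap(n,f):
    p=optics.camera_params(n); im=optics.get_image(n); cv2.imwrite(f,im[:,:,::-1]); return im,p
def crop(im,u0,v0,u1,v1,f,s):
    c=cv2.resize(im[v0:v1,u0:u1,::-1],None,fx=s,fy=s,interpolation=cv2.INTER_CUBIC); cv2.imwrite(f,c)
def ray(p,u,v,z):
    d=np.array(p["rotation"])@np.array([(u-p["cx"])/p["fx"],(v-p["cy"])/p["fy"],1]); o=np.array(p["xyz"])
    return o+d*(z-o[2])/d[2]
def proj(p,X):
    c=np.array(p["rotation"]).T@(np.array(X)-np.array(p["xyz"])); return p["fx"]*c[0]/c[2]+p["cx"],p["fy"]*c[1]/c[2]+p["cy"]
E
python3 - <<'E'
from h import *
s=env.observe(); print(s)
print(env.tips_ahead)
for n in("scene","top","wrist"):
    im,p=snap(n,f"pics/{n}0.png"); print(n,p)
E
```

```text
pics
{'time_s': 0.0, 'q': array([ 5.98568298e+01,  2.18424044e+01,  7.43856525e+01, -1.15355833e-03,
        8.38583099e+01, -1.23350843e+01]), 'qvel': array([-0.00923413,  0.01609183,  0.00174653,  0.06463409, -0.01283103,
       -0.06085549]), 'joint_efforts': array([-1.87884179e-04, -4.48466313e+01, -2.31279874e+01, -2.22984054e-04,
        4.76421046e-03,  6.09929174e-06]), 'position': array([0.16818209, 0.52361084, 0.40409304]), 'tool_rot': array([[-7.39641111e-04, -9.52086794e-01,  3.05827059e-01],
       [-1.31359825e-03,  3.05827804e-01,  9.52085936e-01],
       [-9.99998864e-01,  3.02468008e-04, -1.47686237e-03]]), 'ft_force': array([ 0.60729477, -0.29661783, -0.82950983]), 'wrist_torque': array([-0.04286895,  0.05669705,  0.01629039]), 'grip_width': 0.08535374937457223}
0.1734
scene {'fx': 452.73789061312226, 'fy': 452.73789061312226, 'cx': 323.28442484310835, 'cy': 197.31628813299272, 'xyz': array([ 1.21785048, -0.19869807,  0.70580223]), 'rotation': array([[ 0.37812645,  0.6389359 , -0.66991142],
       [ 0.92573819, -0.26519363,  0.2695944 ],
       [-0.0054027 , -0.72210336, -0.69176409]])}
top {'fx': 486.4793720231516, 'fy': 486.4793720231516, 'cx': 322.1684520762305, 'cy': 195.85230903668787, 'xyz': array([0.40005529, 0.01971436, 1.16061066]), 'rotation': array([[-0.00975419, -0.98411556,  0.17726091],
       [-0.99988097,  0.01171816,  0.010036  ],
       [-0.01195375, -0.17714192, -0.98411272]])}
wrist {'fx': 339.86484434057274, 'fy': 339.86484434057274, 'cx': 321.18994921822093, 'cy': 199.83660249688052, 'xyz': array([0.09312801, 0.54911615, 0.37389449]), 'rotation': array([[ 3.06587915e-01,  9.05378892e-01,  2.93756551e-01],
       [ 9.51842332e-01, -2.91674484e-01, -9.44572447e-02],
       [ 1.61695055e-04,  3.08569371e-01, -9.51201828e-01]])}
```

View pics/scene0.png

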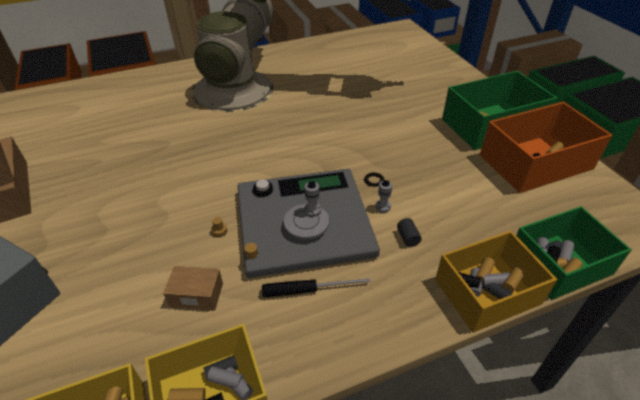

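View pics/top0.png

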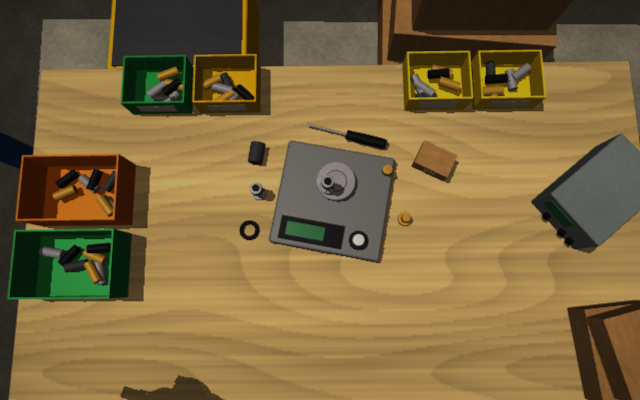

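View pics/wrist0.png

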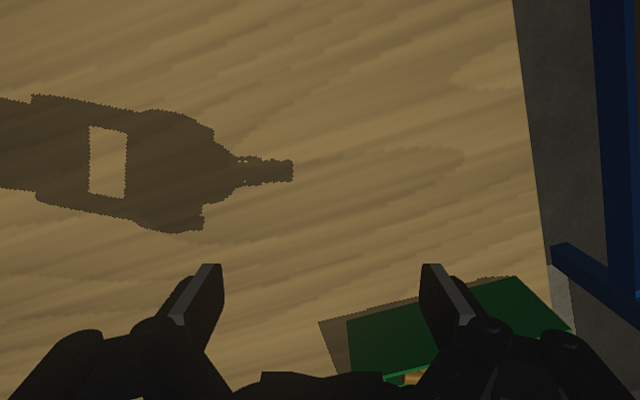

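Run:
```python
from h import *
im=cv2.imread("pics/top0.png")[:,:,::-1]; crop(im,265,135,405,265,"pics/topc.png",5)
crop(im,305,150,365,210,"pics/topd.png",9)
im=cv2.imread("pics/scene0.png")[:,:,::-1]; crop(im,270,170,350,250,"pics/scc.png",7)
```

```text
(no output)
```

View pics/topc.png

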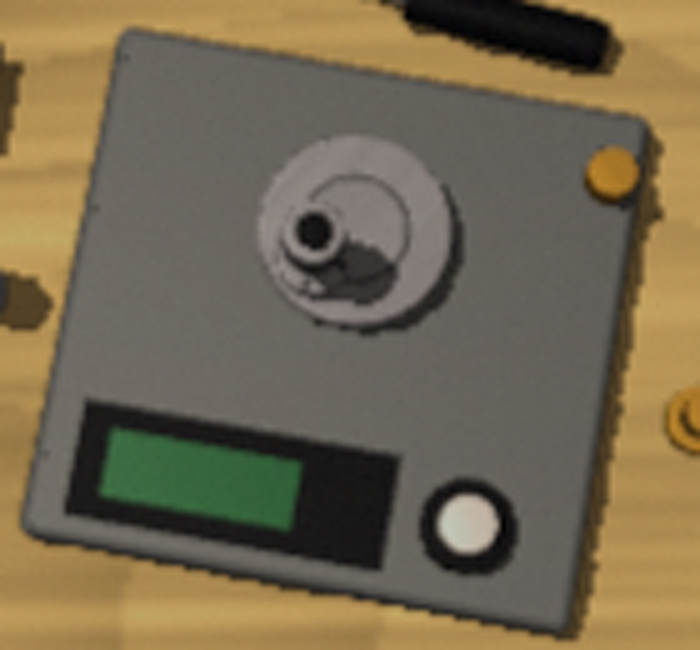

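View pics/topd.png

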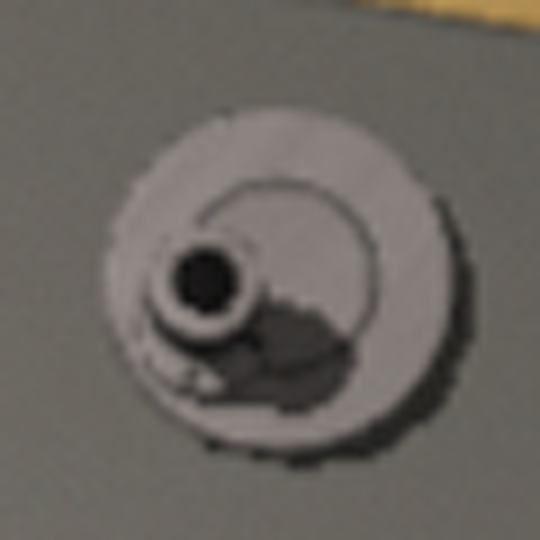

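View pics/scc.png

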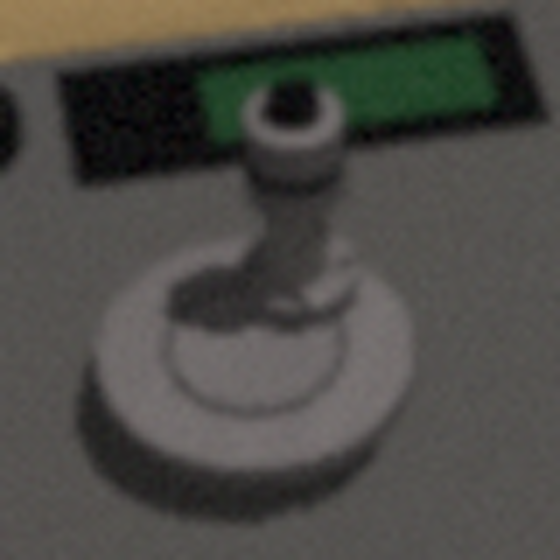

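Run:
```python
from h import *
pt=optics.camera_params("top");ps=optics.camera_params("scene")
f=lambda x,s,o:(x+.5)/s-.5+o
for nm,u,v,z in [("pan",279,277,.055),("cap",206,278,.131),("headtop",206,280,.125)]:
    print(nm,ray(pt,f(u,9,305),f(v,9,150),z))
print("key",ray(pt,f(468,5,265),f(523,5,135),.055))
print("weight",ray(pt,f(612,5,265),f(174,5,135),.055))
for nm,u,v,z in [("pan",255,353,.055),("cap",293,100,.131)]:
    print(nm,ray(ps,f(u,7,270),f(v,7,170),z))
# housing corners z=.033
for u,v in [(122,32),(648,120),(570,632),(28,532)]: print(ray(pt,f(u,5,265),f(v,5,135),.033))
# predicted flange circle in top for sensor
```

```text
pan [ 6.35441829e-01 -4.51686135e-04  5.50000000e-02]
cap [0.61923149 0.01847383 0.131     ]
headtop [0.62001483 0.01847237 0.125     ]
key [ 0.49821084 -0.04985923  0.055     ]
weight [ 0.65998135 -0.12057446  0.055     ]
pan [ 0.6344799 -0.0010933  0.055    ]
cap [0.6184728  0.01850598 0.131     ]
[0.73821118 0.10971399 0.033     ]
[ 0.6913471  -0.14138233  0.033     ]
[ 0.44959664 -0.09691109  0.033     ]
[0.49819708 0.15279712 0.033     ]
```

```bash
python3 -m inch '[[1,[0,-1,-0.58],0],[1,[0,-1,-0.58],0],[1,[0,-1,-0.58],0],[1,[0,-1,-0.58],0],[1,[0,-1,-0.58],0],[1,[0,-1,-0.58],0],[1,[0,-1,-0.58],0],[1,[0,-1,-0.58],0]]' 20
python3 -m inch '[[1,[0,-1,-0.58],0],[1,[0,-1,-0.58],0],[1,[0,-1,-0.58],0],[1,[0,-1,-0.58],0],[1,[0,-1,-0.58],0],[1,[0,-1,-0.58],0],[1,[0,-1,-0.58],0],[1,[0,-1,-0.58],0]]'
python3 - <<'E'
from h import *
print(env.observe(),env.tips_ahead)
E
```

```text
time_s: 0.82
position: [0.3549, 0.3163, 0.4047]
tool_rot: [[-0.0, -0.952, 0.306], [-0.0, 0.306, 0.952], [-1.0, 0.0, -0.0]]
ft_force: [0.4, 1.5, 0.8]
grip_width: 0.0003
time_s: 1.48
position: [0.541, 0.1102, 0.4045]
tool_rot: [[-0.0, -0.952, 0.306], [0.0, 0.306, 0.952], [-1.0, 0.0, -0.0]]
ft_force: [0.1, -0.3, 0.1]
grip_width: -0.0001
{'time_s': 1.4833, 'q': array([-7.70329218e-01,  2.20304577e+01,  7.40124500e+01,  2.40905186e-03,
        8.39850360e+01, -7.29503581e+01]), 'qvel': array([-33.35475846,  20.50666575, -32.46291097,   0.09795069,
        11.69436613, -33.17848804]), 'joint_efforts': array([  2.47863337, -48.02728772, -21.0413754 ,  -0.10615233,
        -0.21852542,   0.72444281]), 'position': array([0.54096347, 0.11024056, 0.40452593]), 'tool_rot': array([[-4.87103465e-04, -9.52021313e-01,  3.06031341e-01],
       [ 4.83675794e-05,  3.06031354e-01,  9.52021432e-01],
       [-9.99999880e-01,  4.78534934e-04, -1.03021967e-04]]), 'ft_force': array([ 0.09846253, -0.2706736 ,  0.13121718]), 'wrist_torque': array([0.0265365 , 0.00222614, 0.01304411]), 'grip_width': -9.170901011868018e-05} 0.1734
```

```bash
python3 -m inch '[[1,[0,0,0],1],[1,[0,0,0],1],[1,[0,0,0],1],[1,[0,0,0],1],[1,[0,0,0],1],[1,[0,0,0],1],[1,[0,0,0],0.3],[1,[0,0,0],0]]'
python3 - <<'E'
from h import *
s=env.observe(); p=s["position"];R=s["tool_rot"]
print(s["q"],R[:,1]); pan=np.array([.635,-.0007]); d=np.array([-.65,.76]);d/=np.linalg.norm(d)
t=np.array([*(pan+83*d/1000),0.0615+.1734]); print(t, R.T@(t-p)/.03)
snap("wrist","pics/w1.png")
E
```

```text
time_s: 2.15
position: [0.5401, 0.1118, 0.4045]
tool_rot: [[-0.001, -0.651, 0.759], [-0.0, 0.759, 0.651], [-1.0, 0.0, -0.0]]
ft_force: [-0.2, 1.2, 0.8]
grip_width: 0.0001
[-6.04815733e-01  2.19762299e+01  7.41095063e+01 -1.44632005e-03
  8.39497054e+01 -4.12487825e+01] [-6.51358569e-01  7.58769968e-01  3.88971619e-04]
[0.5810527  0.06237685 0.2349    ] [ 5.65130941 -2.14242592 -0.03352628]
```

View pics/w1.png

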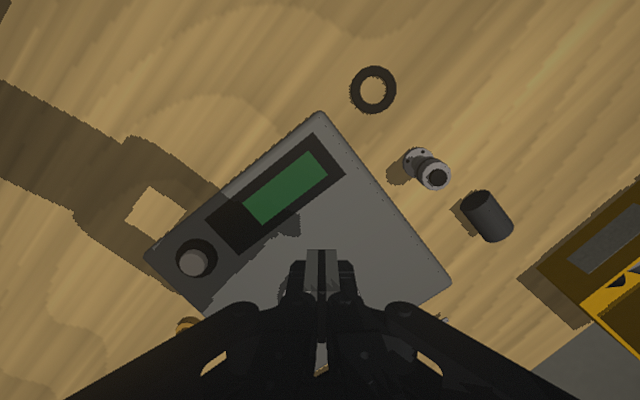

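```bash
python3 -m inch '[[1,[0.9,-0.25,0],0],[1,[0.9,-0.25,0],0],[1,[0.9,-0.25,0],0],[1,[0.9,-0.25,0],0],[1,[0.9,-0.25,0],0],[1,[0.8,-0.25,0],0],[1,[0.7,-0.24,0],0],[1,[0.2,0,0],0]]'
python3 -m inch '[[1,[0.1,0,0],0],[1,[0.07,0,0],0],[1,[0.03,0,0],0],[1,[0.02,0,0],0],[1,[0.02,0,0],0],[1,[0.02,0,0],0],[1,[0,0,0],0],[1,[0,0,0],0]]'
python3 - <<'E'
from h import *
print(env.observe()["position"]-[0,0,.1734],env.observe()["ft_force"])
snap("scene","pics/s1.png")
E
```

```text
time_s: 2.87
position: [0.5741, 0.0714, 0.2155]
tool_rot: [[-0.005, -0.652, 0.758], [0.0, 0.758, 0.652], [-1.0, 0.003, -0.003]]
ft_force: [-1.0, -0.1, -0.2]
grip_width: -0.0002
time_s: 3.53
position: [0.5741, 0.0722, 0.2111]
tool_rot: [[0.0, -0.652, 0.758], [-0.0, 0.758, 0.652], [-1.0, -0.0, 0.0]]
ft_force: [-0.5, -0.1, -0.2]
grip_width: 0.0004
[0.57408927 0.072248   0.03774352] [-0.5345538 -0.13372   -0.2250625]
```

View pics/s1.png

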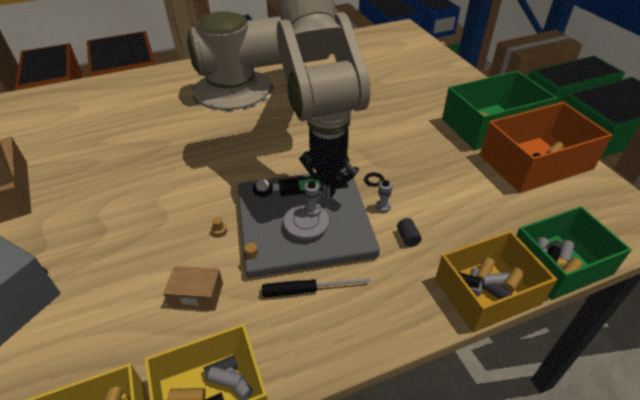

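```bash
python3 -m inch '[[1,[0.04,0,0],0],[1,[0.04,0,0],0],[1,[0.03,0,0],0],[1,[0.02,0,0],0],[1,[0.02,0,0],0],[1,[0,0,0],0],[1,[0,0,0],0],[1,[0,0,0],0]]'
python3 -c "
from h import *
print(env.observe()['position'][2]-.1734,env.observe()['ft_force'])"
python3 -m inch '[[1,[0.02,0,0],0],[1,[0.01,0,0],0],[1,[0.01,0,0],0],[1,[0,0,0],0],[1,[0,0,0],0],[1,[0,0,0],0],[1,[0,0,0],0],[1,[0,0,0],0]]'
python3 -c "
from h import *
print(env.observe()['position'][2]-.1734,env.observe()['ft_force'])"
```

```text
time_s: 4.25
position: [0.5741, 0.0722, 0.2065]
tool_rot: [[0.0, -0.652, 0.758], [-0.0, 0.758, 0.652], [-1.0, -0.0, 0.0]]
ft_force: [-1.0, -0.2, 1.7]
grip_width: 0.0004
0.03310539193549586 [-0.96292569 -0.17130309  1.7139862 ]
time_s: 4.92
position: [0.574, 0.0722, 0.2064]
tool_rot: [[0.001, -0.652, 0.758], [-0.0, 0.758, 0.652], [-1.0, -0.001, 0.0]]
ft_force: [-4.8, -0.8, 12.6]
grip_width: -0.0
0.0330306375590832 [-4.82200958 -0.77745658 12.63735148]
```

```bash
python3 -m inch '[[1,[-0.3,0,0],0],[1,[-0.4,0,0],0],[1,[-0.3,0,0],0],[1,[0,-0.15,0],0],[1,[0,-0.2,0],0],[1,[0,-0.15,0],0],[1,[0,0,0],0],[1,[0,0,0],0]]'
python3 - <<'E'
from h import *
print(env.observe()["position"]-[0,0,.1734],env.observe()["ft_force"])
im,p=snap("scene","pics/s2.png"); crop(im,260,130,380,250,"pics/s2c.png",5)
E
```

```text
time_s: 5.58
position: [0.584, 0.0604, 0.2346]
tool_rot: [[-0.001, -0.652, 0.759], [0.0, 0.759, 0.652], [-1.0, 0.001, -0.001]]
ft_force: [-0.1, -0.5, -0.1]
grip_width: 0.0003
[0.58400607 0.06044321 0.06116047] [-0.13730435 -0.47699231 -0.11757527]
```

View pics/s2c.png

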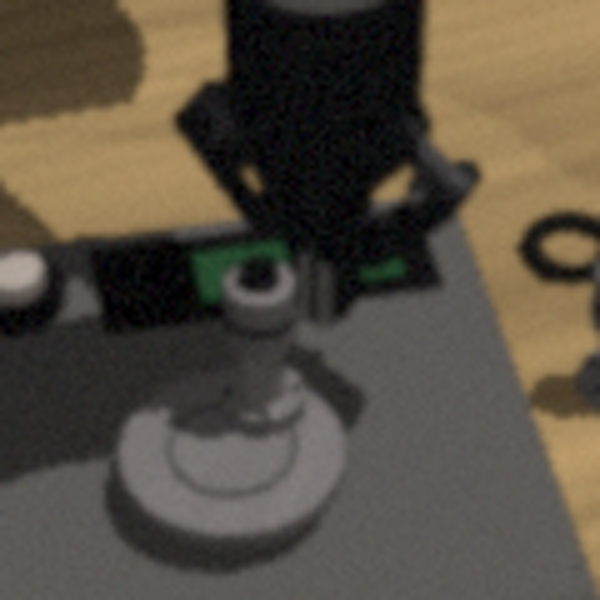

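```bash
python3 -m inch '[[1,[-0.03,-0.1,0],0],[1,[0,-0.15,0],0],[1,[0,-0.15,0],0],[1,[0,-0.15,0],0],[1,[0,-0.1,0],0],[1,[0,-0.05,0],0],[1,[0,0,0],0],[1,[0,0,0],0]]'
python3 - <<'E'
from h import *
print(env.observe()["position"]-[0,0,.1734],env.observe()["ft_force"])
im,p=snap("scene","pics/s3.png"); crop(im,260,130,380,250,"pics/s3c.png",5)
E
```

```text
time_s: 6.3
position: [0.5975, 0.0449, 0.2361]
tool_rot: [[-0.0, -0.652, 0.758], [0.0, 0.758, 0.652], [-1.0, 0.0, -0.0]]
ft_force: [-0.0, -0.2, 0.1]
grip_width: 0.0002
[0.59754174 0.04485977 0.06269028] [-0.00846495 -0.22598864  0.08984731]
```

View pics/s3c.png

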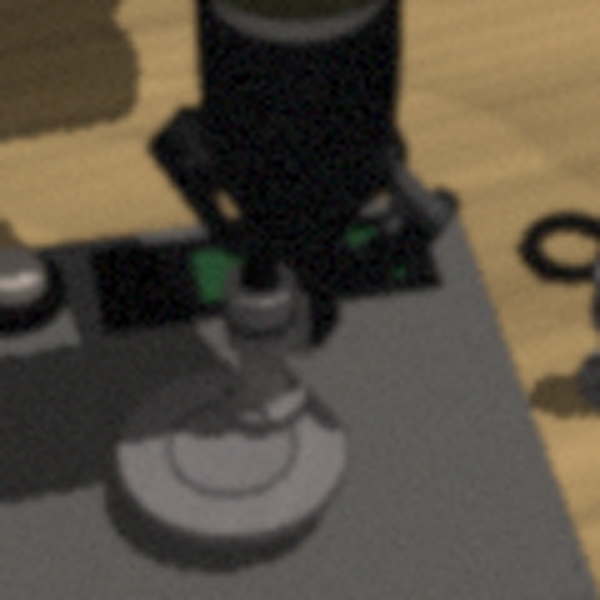

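```bash
python3 -m inch '[[1,[0.02,-0.05,0],0],[1,[0,-0.05,0],0],[1,[0,-0.04,0],0],[1,[0,-0.04,0],0],[1,[0,-0.04,0],0],[1,[0,-0.04,0],0],[1,[0,-0.04,0],0],[1,[0,-0.03,0],0]]'
python3 - <<'E'
from h import *
print(env.observe()["position"]-[0,0,.1734],env.observe()["ft_force"])
im,p=snap("scene","pics/s4.png"); crop(im,260,130,380,250,"pics/s4c.png",5)
E
```

```text
time_s: 7.02
position: [0.6039, 0.0375, 0.2355]
tool_rot: [[-0.001, -0.652, 0.758], [0.0, 0.758, 0.652], [-1.0, 0.001, -0.0]]
ft_force: [-1.3, 2.0, 0.6]
grip_width: 0.0
[0.60394028 0.0374877  0.06206127] [-1.32910213  1.96614167  0.55111627]
```

View pics/s4c.png

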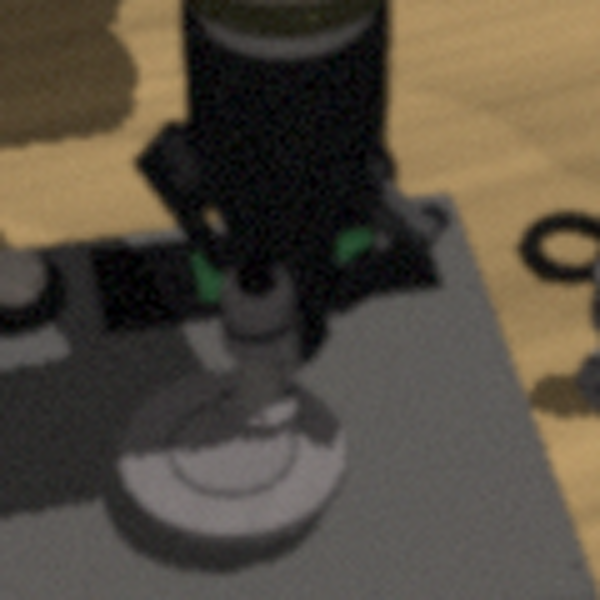

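```bash
python3 -m inch '[[1,[0,-0.05,0],0],[1,[0,-0.06,0],0],[1,[0,-0.06,0],0],[1,[0,-0.06,0],0],[1,[0,-0.06,0],0],[1,[0,-0.06,0],0],[1,[0,-0.05,0],0],[1,[0,-0.03,0],0]]'
python3 - <<'E'
from h import *
print(env.observe()["position"]-[0,0,.1734],env.observe()["ft_force"])
im,p=snap("scene","pics/s5.png"); crop(im,260,130,380,250,"pics/s5c.png",5)
E
```

```text
time_s: 7.73
position: [0.6126, 0.0274, 0.2355]
tool_rot: [[0.0, -0.652, 0.758], [-0.0, 0.758, 0.652], [-1.0, -0.0, 0.0]]
ft_force: [-1.6, 2.0, 1.1]
grip_width: -0.0002
[0.6125643  0.02741686 0.06212454] [-1.57572325  2.00039894  1.07721268]
```

View pics/s5c.png

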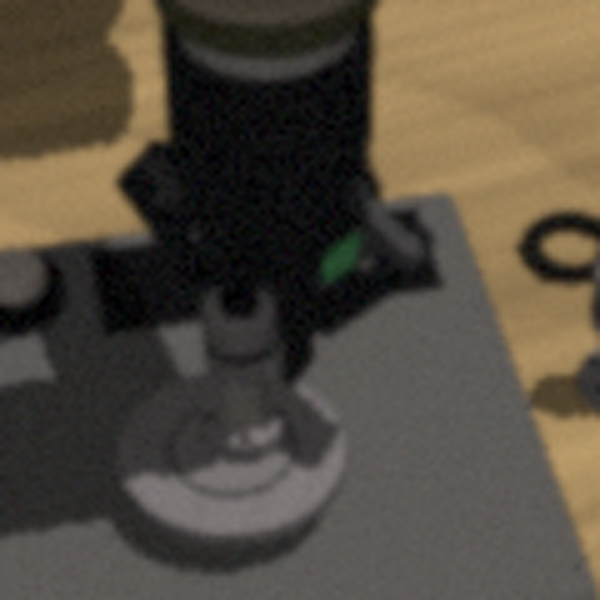

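Run:
```python
from h import *
ps=optics.camera_params("scene");f=lambda x,s,o:(x+.5)/s-.5+o
for u,v in [(238,300),(239,303)]: print(ray(ps,f(u,5,260),f(v,5,130),.131)-[.6345,-.0011,0])
```

```text
[-0.00411955  0.00652992  0.131     ]
[-0.00243431  0.00629061  0.131     ]
```

```bash
python3 -m inch '[[1,[0,-0.04,0],0],[1,[0,-0.05,0],0],[1,[0,-0.05,0],0],[1,[0,-0.05,0],0],[1,[0,-0.03,0],0],[1,[0,-0.02,0],0],[1,[0,0,0],0],[1,[0,0,0],0]]'
python3 -m inch '[[1,[0,0.04,0],0],[1,[0,0.1,0],0],[1,[0,0.3,0],0],[1,[0,0.4,0],0],[1,[0,0.5,0],0],[1,[0,0.5,0],0],[1,[0,0.3,0],0],[1,[0,0,0],0]]'
python3 - <<'E'
from h import *
print(env.observe()["position"]-[0,0,.1734],env.observe()["ft_force"])
im,p=snap("scene","pics/s6.png"); crop(im,270,170,350,250,"pics/s6c.png",7)
im,p=snap("top","pics/t6.png"); crop(im,305,150,365,210,"pics/t6c.png",9)
E
```

```text
time_s: 8.45
position: [0.6172, 0.0221, 0.2355]
tool_rot: [[0.0, -0.652, 0.758], [-0.0, 0.758, 0.652], [-1.0, -0.0, 0.0]]
ft_force: [-0.6, 1.4, 0.7]
grip_width: 0.0003
time_s: 9.12
position: [0.5739, 0.0726, 0.2357]
tool_rot: [[-0.001, -0.654, 0.757], [0.0, 0.757, 0.654], [-1.0, 0.001, -0.001]]
ft_force: [0.6, 1.0, 0.6]
grip_width: 0.0001
[0.57386895 0.07260591 0.06230398] [0.59822894 0.97030111 0.56574738]
```

View pics/s6c.png

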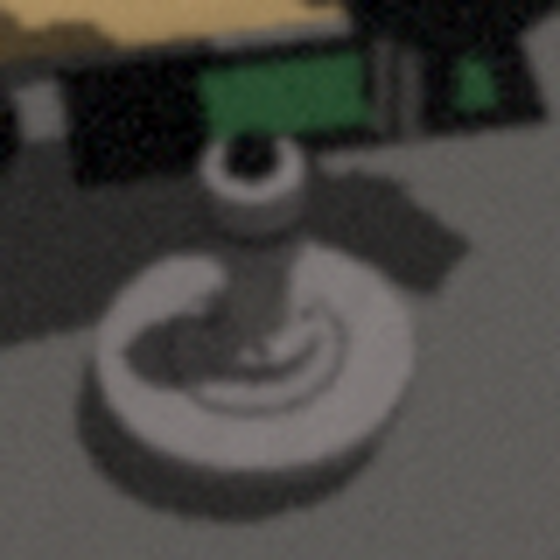

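View pics/t6c.png

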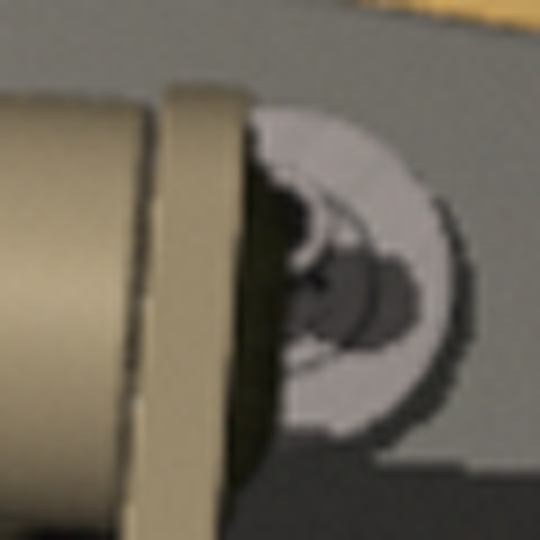

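```bash
python3 -m inch '[[1,[-0.8,0.1,0],0],[1,[-0.8,0,-0.4],0],[1,[-0.4,-0.25,-0.8],0],[1,[0,-0.25,-0.8],0],[1,[0,-0.25,-0.8],0],[1,[0,-0.25,-0.8],0],[1,[0,-0.25,-0.7],0],[1,[0,-0.25,-0.3],0]]'
python3 - <<'E'
from h import *
print(env.observe()["position"]-[0,0,.1734],env.observe()["ft_force"])
ps=optics.camera_params("scene");f=lambda x,s,o:(x+.5)/s-.5+o
print(ray(ps,f(253,7,270),f(157,7,170),.131)-[.6345,-.0011,0])
im,p=snap("top","pics/t7.png"); crop(im,305,150,365,210,"pics/t7c.png",9)
E
```

```text
time_s: 9.88
position: [0.4971, -0.053, 0.2957]
tool_rot: [[-0.0, -0.651, 0.759], [-0.0, 0.759, 0.651], [-1.0, -0.0, -0.0]]
ft_force: [0.4, -0.1, 0.9]
grip_width: -0.0003
[ 0.49709446 -0.05298339  0.12229212] [ 0.40069585 -0.14983148  0.85007915]
[0.00096336 0.00165193 0.131     ]
```

View pics/t7c.png

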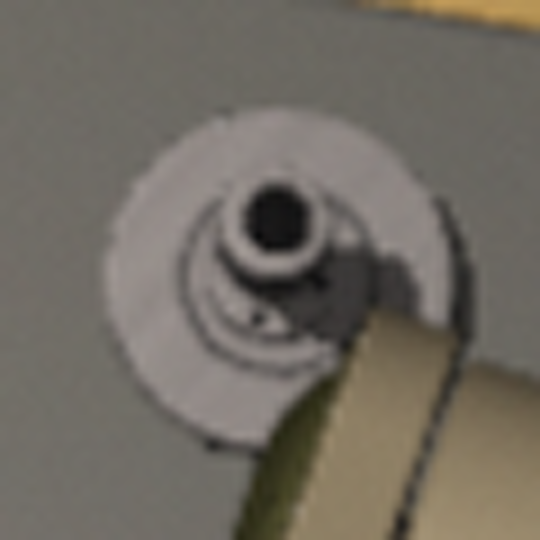

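Run:
```python
from h import *
p=optics.camera_params("top");f=lambda x,s,o:(x+.5)/s-.5+o
print(ray(p,f(275,9,305),f(217,9,150),.131)-ray(p,f(279,9,305),f(277,9,150),.055))
print(ray(p,f(275,9,305),f(217,9,150),.131)-ray(p,f(281,9,305),f(274,9,150),.055))
```

```text
[-0.0014018   0.00213329  0.076     ]
[-0.00218641  0.00266073  0.076     ]
```

```bash
python3 -m inch '[[1,[0.4,0,0.05],0],[1,[0.6,0,0.05],0],[1,[0.5,0,0],0],[1,[0.3,0,0],0],[1,[0.2,0,0],0],[1,[0,0,0],0],[1,[0,0,0],0],[1,[0,0,0],0]]'
python3 -m inch '[[1,[0.06,0,0],0],[1,[0.06,0,0],0],[1,[0.06,0,0],0],[1,[0.06,0,0],0],[1,[0.06,0,0],0],[1,[0.06,0,0],0],[1,[0,0,0],0],[1,[0,0,0],0]]'
python3 - <<'E'
from h import *
print(env.observe()["position"]-[0,0,.1734],env.observe()["ft_force"])
E
```

```text
time_s: 10.6
position: [0.5006, -0.049, 0.2362]
tool_rot: [[0.001, -0.652, 0.758], [-0.0, 0.758, 0.652], [-1.0, -0.001, 0.001]]
ft_force: [0.7, 0.2, -0.2]
grip_width: 0.0
time_s: 11.27
position: [0.5003, -0.049, 0.2248]
tool_rot: [[0.0, -0.652, 0.758], [-0.0, 0.758, 0.652], [-1.0, -0.0, 0.0]]
ft_force: [-0.2, 1.5, 3.3]
grip_width: -0.0001
[ 0.50032128 -0.04902463  0.05142342] [-0.16568392  1.45488679  3.32870259]
```

Key is at about 3.6 mm; press the rest of the way and hold, then release.

```bash
python3 -m inch '[[1,[0.04,0,0],0],[1,[0.04,0,0],0],[1,[0.02,0,0],0],[1,[0,0,0],0],[1,[0,0,0],0],[1,[0,0,0],0],[1,[0,0,0],0],[1,[0,0,0],0]]'
python3 - <<'E'
from h import *
print(env.observe()["position"]-[0,0,.1734],env.observe()["ft_force"])
im,p=snap("scene","pics/s8.png"); crop(im,230,160,350,250,"pics/s8c.png",6)
E
```

```text
time_s: 11.93
position: [0.5003, -0.049, 0.2223]
tool_rot: [[0.001, -0.652, 0.758], [-0.0, 0.758, 0.652], [-1.0, -0.001, 0.0]]
ft_force: [-2.2, 1.3, 11.1]
grip_width: -0.0005
[ 0.50027289 -0.04900032  0.04894796] [-2.15090054  1.29317956 11.08494112]
```

View pics/s8c.png

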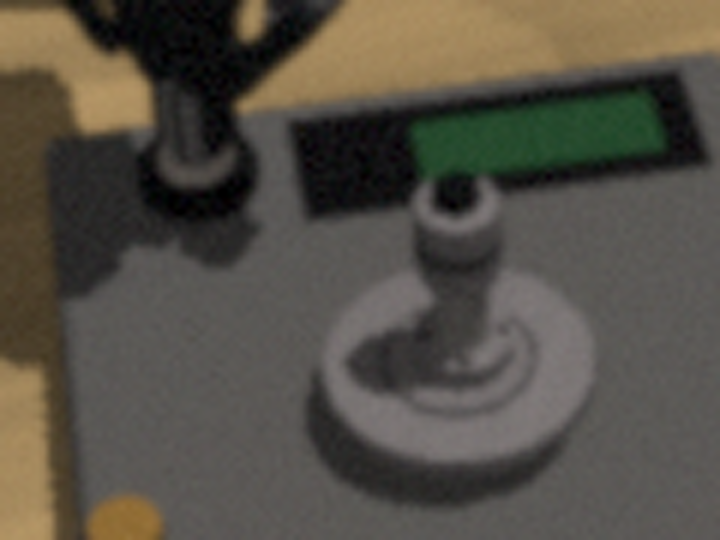

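The tips hold the key at its bottom stop (z 0.0489, 11 N). The sensor stands upright near the centre. Now release.

```bash
python3 -m inch '[[1,[-0.1,0,0],0],[1,[-0.2,0,0],0],[1,[-0.5,0,0],0],[1,[-1,0,0],0],[1,[-1,0,0],0],[1,[-1,0,0],0],[1,[-0.5,0,0],0],[1,[0,0,0],0]]'
python3 -m inch '[[1,[0,0.7,-0.9],0],[1,[0,0.7,-0.9],0],[1,[0,0.5,-0.5],0],[1,[0,0,0],0],[1,[0,0,0],0],[1,[0,0,0],0],[1,[0,0,0],0],[1,[0,0,0],0]]'
python3 - <<'E'
from h import *
im,p=snap("scene","pics/s9.png")
im,p=snap("top","pics/t9.png"); crop(im,265,135,405,265,"pics/t9c.png",5)
E
```

```text
time_s: 12.65
position: [0.5004, -0.049, 0.354]
tool_rot: [[0.006, -0.652, 0.758], [-0.002, 0.758, 0.652], [-1.0, -0.005, 0.003]]
ft_force: [0.1, -0.1, -0.5]
grip_width: 0.0001
time_s: 13.32
position: [0.4115, -0.0509, 0.3504]
tool_rot: [[-0.0, -0.652, 0.758], [0.0, 0.758, 0.652], [-1.0, 0.0, -0.0]]
ft_force: [0.5, -0.2, -0.1]
grip_width: 0.0006
```

View pics/s9.png

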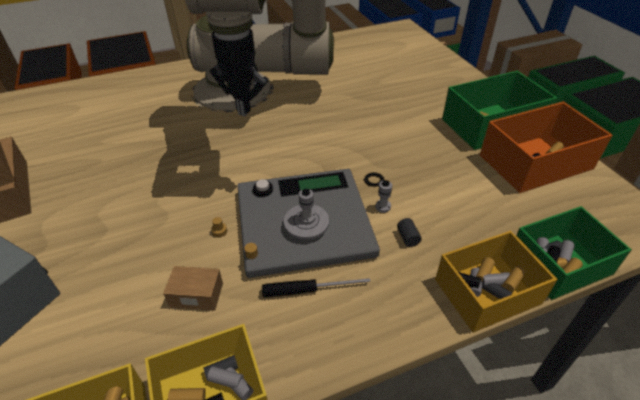

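View pics/t9c.png

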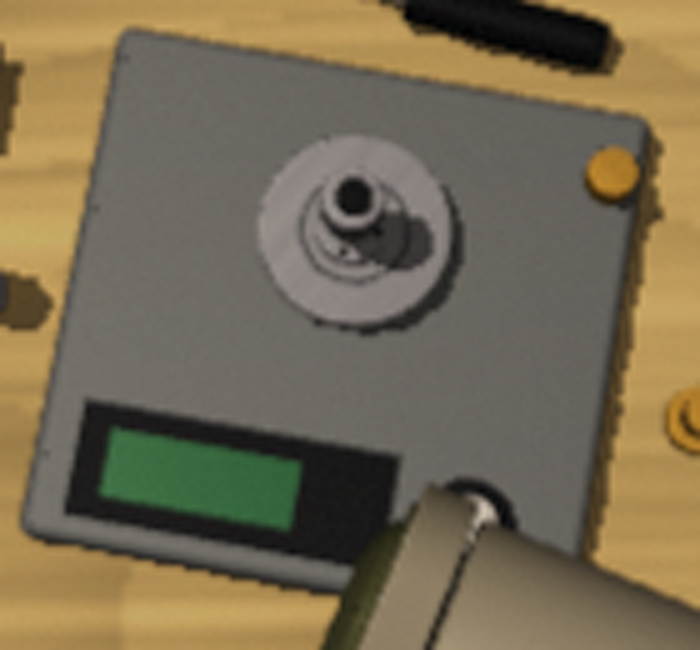

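The sensor stands inside the ring (cap at pixel 353,197 of the enlarged top view). The key is up again and the other things are where they were.

```bash
python3 -c "
from rig import env
print(env.close_job())"
```

```text
the job is handed in; nothing more can be done
None
```

I centred the sensor on the pan, pressed and released the weigh key, and handed the job in after about 13.5 s. No verdict is reported.

- **Centring:** I moved the sensor about 25 mm with slow pushes of the closed fingers, 7 to 11 mm above the pan at the flange. Before that I touched the fingertips to the scale's housing to check their height. The force read between pushes was about 2.5 N.
- **Off-centre check:** The two cameras disagree slightly. The scene camera gave about 2 mm off-centre and the top camera 2.5 to 3.5 mm. Both are inside the 7 mm limit, and the flange looks inside the ring.
- **Key:** I pressed it about 6 mm, to its bottom stop (11 N), and let it go. It looks up again in the last scene picture; the arm half hides it in the top view.
- **Other things:** By eye they look where they stood at the start, and the arm is clear of everything. I did not measure their positions.

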